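# Return the washer tag through the slot of the laundry-room returns box

### The arm

A 7-joint arm with a two-finger parallel gripper is mounted at the origin on the work surface. World frame = base frame: x ahead of the robot, y to its left, z up, the work surface at z = 0. Lengths are in m, angles in degrees, forces in N, time in s.
With the tool pointing down it reaches from about 0.4 to 0.9 m from the base axis. Payload 5.5 kg.
Tool frame: the origin (TCP) lies midway between the tips of the shut fingers; the grasp point (between the pads) lies 19 mm behind it; z points along the fingers, y is the line along which they close (so a half turn about z gives the same grasp; the last joint's range is limited). The gripper opens to 85 mm and grips with 20 to 120 N. Pads are 22 mm wide; open, the fingers measure 114 mm over their backs; the gripper's body (76 mm by 85 mm) begins 54 mm behind the grasp point. The pads swing forward as they close: fully open they stand 13 mm farther back than shut.
Start: joints at [86.07, 28.699, -24.465, 88.831, 12.651, 65.22, -12.049], TCP at [0.212, -0.615, 0.231] pointing down, gripper open.
Joint ranges: [-164.97, 164.97], [-17.58, 116.51], [-87.97, 89.64], [11.32, 138.91], [-80.73, 260.73], [10.89, 115.49], [-147.41, 147.41]. Speed limits (degrees/s): [147.25, 147.25, 180, 180, 180, 180, 180].

### API

Orientations are given as a 3x3 rotation matrix whose columns are the frame's x, y, z axes.
In Python, from station import manip gives the robot as it stands. The module is installed in compiled form; this text tells all that it offers.
- The arm moves only by the tool apply_moves, never from a script. Its argument "series" is a list of rows, each an object of numbers: "jaw": the opening, from 0 (shut) to 1 (fully open); "x", "y", "z": the shift along the world's x, y, z in cm; "ax", "ay", "az": the turn, a rotation vector about the world's x, y, z in degrees. In form: [{"jaw": .., "x": .., "y": .., "z": .., "ax": .., "ay": .., "az": ..}, ...]. A call has exactly 5 rows; each row shifts and turns the commanded pose from where the row before left it; what a row does not reach is not made up. A row lasts 1/10 s, in which the tool goes at most 50 mm and 8.59 degrees, less where a joint would pass 70% of its speed; a pose out of reach is approached as far as the arm can. A call with a gripper value outside its range is refused whole. The fingers move at their own pace and stop on an object; "grip_force" is the grip in N (left out, the last holds). Time passes only in rows, so rows that do not move let the fingers close, or fill a call up. It gives the time, the measured TCP pose, the force, the opening and the grip force at its end, in the units of the state.
- manip.get_state(): the state, without advancing time (a new reading comes with each control period).
- manip.snapshot(name): name is "scene" or "side" or "wrist"; returns the picture (400x640x3 uint8, blue, green, red); there is no depth.
- manip.get_calibration(name): a dict with "intrinsics" (3x3 intrinsics, pixels), "k1" (the pictures are not rectified: a ray, as slopes to the right and down, at radius r is drawn at 1 + k1 r^2 times it, then the intrinsics apply), "camera_from_world" (4x4, takes a point from world to camera coordinates). Camera axes: x right, y down, z forward; pixel columns grow to the right and rows downward; lengths in m; the calibration is good to about 2 mm. A picture is of the moment at which its call begins: read the wrist's pose just before it. get_calibration takes no time and is no camera call; for the wrist camera it gives the pose at the moment of the call.
- manip.job_done(): hands the job in; it is judged then, once.
The state is a dict: "time": time; "joints": joint angles; "joint_velocities": joint speeds; "tau": joint torques, N m; "tool_pos": TCP position; "ee_rot": TCP orientation; "wrist_force": force on the tool from outside, world axes, zero at the start; "torque": the same for the moment, N m; "grip_width": finger opening in m; "grasp_force": force on a finger pad.
Only numpy, scipy, OpenCV 4.12 (cv2) and the standard library are available. Lean on these libraries where they do the work, as an engineer would, in place of code of your own. Each camera call takes 0.05 s, during which the arm holds its last target. There are 200 camera calls.

### The job

The washing machine is free again: take the blue tag out of the wooden rack and post it through the slot in the top of the grey returns box, so that it drops right inside. Lower it into the slot before you let go of it, rather than dropping it from above, and leave the orange and green tags standing in the rack.

Things in the scene. Friction and masses are not known exactly. Their poses are not given: they have to be found in the camera images.
- blue_tag: Tag to return: rigid blue plastic plate, 12 mm thick (its x), 64 wide (its y), 110 tall (its z, up), 55-115 g, white disc with black centre on each face. Origin: centre of the plate. Stands upright and loose in any one of the three pockets of a fixed wooden rack; rack walls reach 36 mm above the table, tag tops 118 mm. Both broad faces are free to grip from above.
- returns_box: Grey metal box, fixed, left or right of the rack, 120 (its x) x 160 (its y) x 160 mm high. Origin: centre of underside, z up. Slot in mid-top: throat 26 (x) x 84 (y) mm at 160 mm height; yellow funnel widens it to 48 x 104 at 175 mm (rim edge at 177). Hollow to a floor 5 mm up. The tag fits upright, thickness along x, either face forward; let go in the slot it drops in.
- orange_tag: Same plate in orange with three white bars, in another pocket of the rack; same size, origin and axes. Leave standing. Pockets are 90 mm apart, centre to centre, side by side along the tags' y; the rack is 296 mm long that way and 60 mm wide.
- green_tag: Same plate in green with a white cross-like mark, in the remaining pocket of the rack; same size, origin and axes as the blue tag. Leave standing.
Not all that is in view belongs to the job. Of the things that look like the returns_box, take the one that is farthest to the robot's right at the start.

How it is judged (in metres and radians):
On the way:
1. the blue tag, held in the fingers, is roughly upright in the slot with its lower edge at least 10 mm below the box top (z of blue_tag in the frame of returns_box below 0.205 m and x of blue_tag in the frame of returns_box between -0.03 and 0.03 m and y of blue_tag in the frame of returns_box between -0.04 and 0.04 m and angle between blue_tag's own z axis and vertical below 0.4 rad and contact force between blue_tag and the fingers above 0.5 N), for 0.1 s.
At the end, for the whole second after the job is handed in: The blue tag lies wholly inside the returns box, let go (its centre within the box's walls and less than 95 mm above the table); the orange and green tags still stand upright in the rack, within 30 mm of where they started and tilted less than 0.3 rad (x of blue_tag in the frame of returns_box between -0.06 and 0.06 m and y of blue_tag in the frame of returns_box between -0.08 and 0.08 m and z of blue_tag in the frame of returns_box below 0.095 m and distance of each of orange_tag, green_tag from where it was at the start of the episode below 0.03 m and angle between each of orange_tag, green_tag's own z axis and vertical below 0.3 rad); the robot touches nothing.
It fails at once if the orange or green tag is moved 30 mm or more from where it started (distance of any of orange_tag, green_tag from where it was at the start of the episode above 0.03 m).
It also fails if it takes over 40 s, if anything falls off the work surface, if the arm or the gripper's body presses on something with over 40 N, if the wrist force passes 120 N, or if a joint passes its speed limit or range.

## Working session

There is one attempt and no reset: what is moved stays moved. The work goes in short steps, Python scripts to look and compute and a tool call to move; the robot and the scene stay as the last step left them, time stands still between calls to the robot, and variables do not carry over. Pictures are saved under pics/ and viewed, at most 10 in all, crops included, and the job is handed in when it is done.

Besides the shell and the picture viewer there is one more tool, called after "Request:" in YAML: its name, and indented under it one key for each argument. apply_moves: Moves the arm, as the interface text tells. Its arguments: {"type":"object","properties":{"series":{"type":"array"},"grip_force":{"type":"number"}},"required":["series"]}

```bash
mkdir -p pics
cat > h.py <<'E'
import numpy as np, cv2
from station import manip
def ray(c,uv):
    K=np.array(c["intrinsics"]);T=np.array(c["camera_from_world"])
    p=cv2.undistortPoints(np.array([[uv]],float),K,np.array([c["k1"],0,0,0.]))[0,0]
    R=T[:3,:3];o=-R.T@T[:3,3];return o,R.T@np.r_[p,1]
def atz(c,uv,z):
    o,d=ray(c,uv);return o+d*(z-o[2])/d[2]
def proj(c,P):
    T=np.array(c["camera_from_world"]);r=cv2.Rodrigues(T[:3,:3])[0]
    return cv2.projectPoints(np.array(P,float).reshape(-1,1,3),r,T[:3,3],np.array(c["intrinsics"]),np.array([c["k1"],0,0,0.]))[0][:,0]
E
python3 - <<'E'
from h import *
for n in("scene","side"):
    im=manip.snapshot(n);cv2.imwrite(f"pics/{n}0.png",im)
    c=manip.get_calibration(n);T=np.array(c["camera_from_world"]);print(n,-T[:3,:3].T@T[:3,3],T[2,:3],c["k1"])
E
```

```text
scene [0.47094428 0.80830557 1.16440645] [-0.02439043 -0.54060081 -0.84092561] -0.02747032940951317
side [0.12927786 0.25967496 1.09796355] [ 0.26076842 -0.15861728 -0.95228168] 0.0315494555421402
```

View pics/scene0.png

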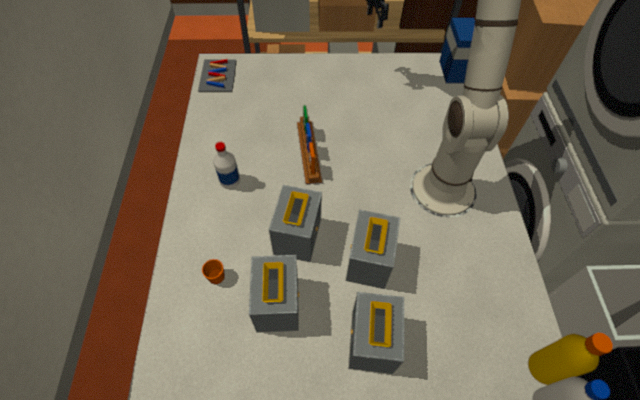

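View pics/side0.png

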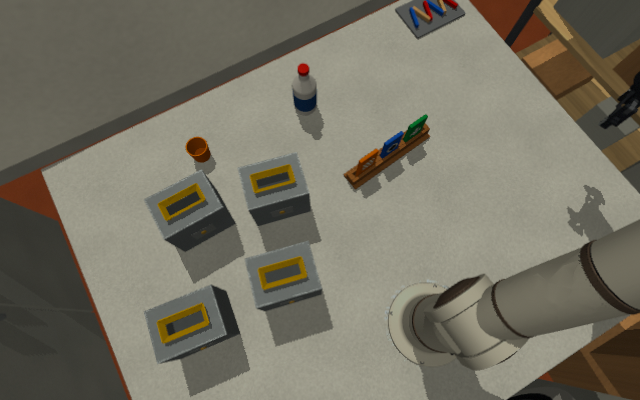

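The scene view shows the rack at about (310,145) with the blue tag in the middle pocket (309,133). There are four box candidates, with slots at (297,209), (376,235), (273,282) and (380,324). The robot's right is up in this image, so (297,209) looks right; in the side view it is (273,178). I'll check it in a close crop.

Run:
```python
from h import *
a=cv2.imread("pics/scene0.png")[95:265,255:405];b=cv2.imread("pics/side0.png")[105:265,230:440]
a=cv2.resize(a,None,fx=3.5,fy=3.5,interpolation=cv2.INTER_CUBIC);b=cv2.resize(b,None,fx=3.5,fy=3.5,interpolation=cv2.INTER_CUBIC)
cv2.imwrite("pics/a.png",a);cv2.imwrite("pics/b.png",b)
c=manip.get_calibration("scene")
for p in[(297,209),(376,235),(273,282),(380,324)]:print(atz(c,p,.175))
```

```text
[0.5029052  0.18594367 0.175     ]
[0.2852119  0.27364032 0.175     ]
[0.56339954 0.40609551 0.175     ]
[0.29972776 0.51939027 0.175     ]
```

View pics/a.png

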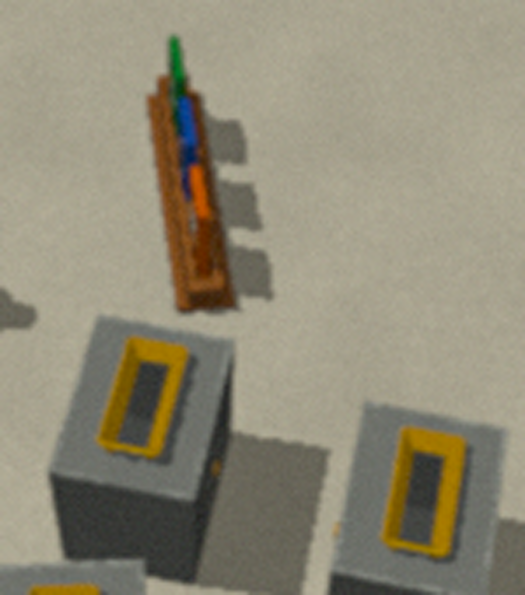

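View pics/b.png

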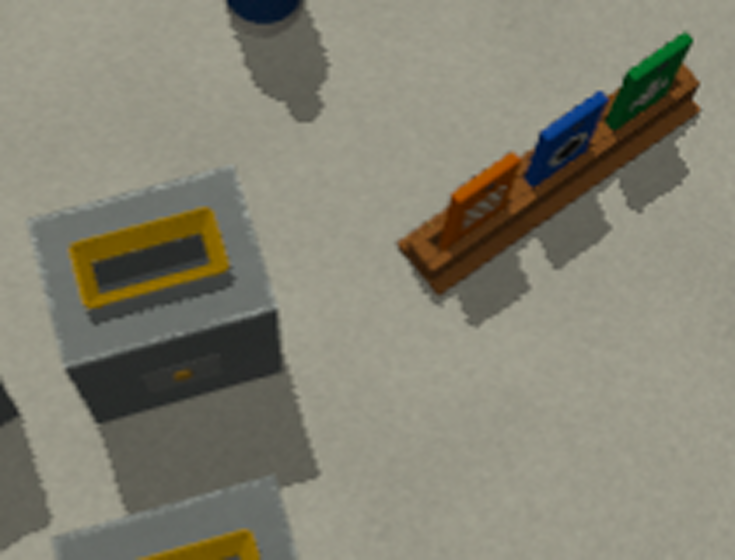

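The crops confirm both choices. The blue tag with the white disc and black centre is in the middle pocket (b: 570,140). The box is the one at y≈0.19, the smallest y of the four.

Run:
```python
from h import *
S=manip.get_calibration("scene");D=manip.get_calibration("side")
fa=lambda p:(p[0]/3.5+255,p[1]/3.5+95)
fb=lambda p:(p[0]/3.5+230,p[1]/3.5+105)
def rep(n,c,f,ps,z):
    P=np.array([atz(c,f(p),z)[:2] for p in ps]);print(n,P.round(4).tolist(),P.mean(0).round(4),[round(np.degrees(np.arctan2(*(P[(i+1)%len(P)]-P[i])[::-1])),1) for i in range(len(P))])
rep("boxA",S,fa,[(100,318),(233,342),(192,500),(52,475)],.16)
rep("rimA",S,fa,[(128,338),(188,345),(155,458),(98,448)],.177)
rep("boxB",D,fb,[(33,218),(235,170),(277,312),(68,368)],.16)
rep("rimB",D,fb,[(70,245),(210,208),(230,268),(88,308)],.177)
rep("blueB top",D,fb,[(541,130),(603,95)],.118)
rep("orangeB top",D,fb,[(458,192),(518,156)],.118)
rep("greenB top",D,fb,[(627,75),(688,36)],.118)
rep("blueA far end",S,fa,[(186,97)],.118)
rep("rackA",S,fa,[(163,78),(206,285)],.036)
s=manip.get_state();print(s["tool_pos"],np.array(s["ee_rot"]).round(3).tolist(),s["grip_width"],s["time"])
```

```text
boxA [[0.5441, 0.0938], [0.4306, 0.1203], [0.4673, 0.2716], [0.579, 0.2473]] [0.5053 0.1832] [np.float64(166.8), np.float64(76.4), np.float64(-12.3), np.float64(-102.8)]
rimA [[0.519, 0.1267], [0.4689, 0.1345], [0.4962, 0.2426], [0.5416, 0.2327]] [0.5064 0.1841] [np.float64(171.2), np.float64(75.8), np.float64(-12.2), np.float64(-102.0)]
boxB [[0.5805, 0.2358], [0.5399, 0.087], [0.4257, 0.1157], [0.4637, 0.2663]] [0.5025 0.1762] [np.float64(-105.3), np.float64(165.9), np.float64(75.8), np.float64(-14.6)]
rimB [[0.5401, 0.2226], [0.515, 0.1208], [0.4665, 0.131], [0.4905, 0.2336]] [0.503 0.177] [np.float64(-103.8), np.float64(168.1), np.float64(76.9), np.float64(-12.4)]
blueB top [[0.467, -0.1481], [0.4682, -0.2078]] [ 0.4676 -0.178 ] [np.float64(-88.9), np.float64(91.1)]
orangeB top [[0.4545, -0.0626], [0.4571, -0.12]] [ 0.4558 -0.0913] [np.float64(-87.4), np.float64(92.6)]
greenB top [[0.4734, -0.2345], [0.4781, -0.2971]] [ 0.4757 -0.2658] [np.float64(-85.8), np.float64(94.2)]
blueA far end [[0.4676, -0.2055]] [ 0.4676 -0.2055] [np.float64(0.0)]
rackA [[0.492, -0.3135], [0.4502, -0.0327]] [ 0.4711 -0.1731] [np.float64(98.5), np.float64(-81.5)]
[ 0.2114918  -0.61397507  0.23035671] [[0.945, 0.326, -0.0], [0.326, -0.945, 0.002], [0.0, -0.002, -1.0]] 0.0849650649853208 0.1
```

Blue tag is at about (0.467,-0.178) with yaw +6.5°. The box is at about (0.505,0.180) with yaw -13.5°. Going above the tag.

Request:
apply_moves:
  series:
    - {"jaw":1,"x":1.7,"y":2.9,"z":0.1,"ax":0,"ay":0,"az":5.2}
    - {"jaw":1,"x":1.7,"y":2.9,"z":0.1,"ax":0,"ay":0,"az":5.2}
    - {"jaw":1,"x":1.7,"y":2.9,"z":0.1,"ax":0,"ay":0,"az":5.2}
    - {"jaw":1,"x":1.7,"y":2.9,"z":0.1,"ax":0,"ay":0,"az":5.2}
    - {"jaw":1,"x":1.7,"y":2.9,"z":0.1,"ax":0,"ay":0,"az":5.2}

```text
time: 0.6
tool_pos: [0.2971, -0.468, 0.2359]
ee_rot: [[0.704, 0.71, -0.0], [0.71, -0.704, 0.001], [0.0, -0.001, -1.0]]
wrist_force: [0.5, -0.5, 0.5]
grip_width: 0.0857
grasp_force: 0.0
```

Request:
apply_moves:
  series:
    - {"jaw":1,"x":1.7,"y":2.9,"z":0.1,"ax":0,"ay":0,"az":5.2}
    - {"jaw":1,"x":1.7,"y":2.9,"z":0.1,"ax":0,"ay":0,"az":5.2}
    - {"jaw":1,"x":1.7,"y":2.9,"z":0.1,"ax":0,"ay":0,"az":5.2}
    - {"jaw":1,"x":1.7,"y":2.9,"z":0.1,"ax":0,"ay":0,"az":5.2}
    - {"jaw":1,"x":1.7,"y":2.9,"z":0.1,"ax":0,"ay":0,"az":5.2}

```text
time: 1.1
tool_pos: [0.382, -0.3232, 0.2411]
ee_rot: [[0.322, 0.947, -0.0], [0.947, -0.322, 0.0], [0.0, -0.001, -1.0]]
wrist_force: [-0.7, -0.8, -0.7]
grip_width: 0.0854
grasp_force: 0.0
```

Request:
apply_moves:
  series:
    - {"jaw":1,"x":1.7,"y":2.9,"z":0.1,"ax":0,"ay":0,"az":5.2}
    - {"jaw":1,"x":1.7,"y":2.9,"z":0.1,"ax":0,"ay":0,"az":5.2}
    - {"jaw":1,"x":1.7,"y":2.9,"z":0.1,"ax":0,"ay":0,"az":5.2}
    - {"jaw":1,"x":1.7,"y":2.9,"z":0.1,"ax":0,"ay":0,"az":5.2}
    - {"jaw":1,"x":1.7,"y":2.9,"z":0.1,"ax":0,"ay":0,"az":5.2}

```text
time: 1.6
tool_pos: [0.467, -0.1783, 0.2462]
ee_rot: [[-0.126, 0.992, -0.0], [0.992, 0.126, -0.0], [-0.0, -0.0, -1.0]]
wrist_force: [0.1, 0.1, -0.1]
grip_width: 0.0853
grasp_force: 0.0
```

Run:
```python
from h import *
s=manip.get_state();c=manip.get_calibration("wrist");im=manip.snapshot("wrist");cv2.imwrite("pics/w1.png",im)
np.save("w1.npy",c,allow_pickle=True)
print(s["tool_pos"],np.array(s["ee_rot"]).round(3).tolist(),np.array(s["joints"]).round(0))
```

```text
[ 0.46697591 -0.17833887  0.24617551] [[-0.126, 0.992, -0.0], [0.992, 0.126, -0.0], [-0.0, -0.0, -1.0]] [ 63.  17. -53. 108.  15.  62.  11.]
```

View pics/w1.png

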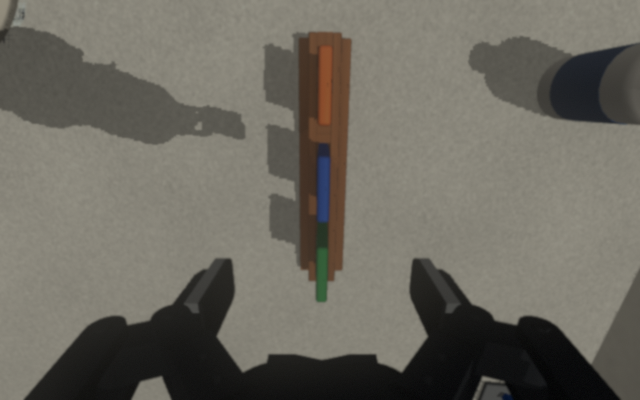

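The wrist view shows the blue top edge between (324,155) and (323,221). Orange runs (326,46)-(325,124), green (322,248)-(321,300).

Run:
```python
from h import *
c=np.load("w1.npy",allow_pickle=True).item()
for n,ps in dict(blue=[(324,155),(323,221)],orange=[(326,46),(325,124)],green=[(322,248),(321,300)]).items():
    P=np.array([atz(c,p,.118)[:2] for p in ps]);d=P[0]-P[1];print(n,P.round(4).tolist(),P.mean(0).round(4),np.degrees(np.arctan2(d[1],d[0])))
```

```text
blue [[0.4643, -0.1431], [0.4713, -0.2054]] [ 0.4678 -0.1742] 96.46116368570448
orange [[0.4547, -0.0559], [0.4617, -0.1165]] [ 0.4582 -0.0862] 96.62369367934191
green [[0.4739, -0.2335], [0.4804, -0.2928]] [ 0.4772 -0.2632] 96.21759913000513
```

Request:
apply_moves:
  series:
    - {"jaw":1,"x":0.1,"y":0.4,"z":-2,"ax":0,"ay":0,"az":-0.8}
    - {"jaw":1,"x":0,"y":0,"z":-4,"ax":0,"ay":0,"az":0}
    - {"jaw":1,"x":0,"y":0,"z":-4,"ax":0,"ay":0,"az":0}
    - {"jaw":1,"x":0,"y":0,"z":-4,"ax":0,"ay":0,"az":0}
    - {"jaw":1,"x":0,"y":0,"z":-2.1,"ax":0,"ay":0,"az":0}

```text
time: 2.15
tool_pos: [0.4653, -0.175, 0.082]
ee_rot: [[-0.108, 0.994, -0.004], [0.994, 0.108, 0.002], [0.003, -0.004, -1.0]]
wrist_force: [0.3, 0.2, -0.0]
grip_width: 0.0853
grasp_force: 0.0
```

Request:
apply_moves:
  series:
    - {"jaw":0,"x":0,"y":0,"z":0,"ax":0,"ay":0,"az":0}
    - {"jaw":0,"x":0,"y":0,"z":0,"ax":0,"ay":0,"az":0}
    - {"jaw":0,"x":0,"y":0,"z":0,"ax":0,"ay":0,"az":0}
    - {"jaw":0,"x":0,"y":0,"z":0,"ax":0,"ay":0,"az":0}
    - {"jaw":0,"x":0,"y":0,"z":0,"ax":0,"ay":0,"az":0}
  grip_force: 50

```text
time: 2.65
tool_pos: [0.4685, -0.1761, 0.0864]
ee_rot: [[-0.108, 0.994, 0.002], [0.994, 0.108, -0.001], [-0.001, 0.002, -1.0]]
wrist_force: [-0.4, 0.3, 0.7]
grip_width: 0.0124
grasp_force: 0.8
```

Request:
apply_moves:
  series:
    - {"jaw":0,"x":0,"y":0,"z":0,"ax":0,"ay":0,"az":0}
    - {"jaw":0,"x":0,"y":0,"z":0,"ax":0,"ay":0,"az":0}
    - {"jaw":0,"x":0,"y":0,"z":0,"ax":0,"ay":0,"az":0}
    - {"jaw":0,"x":0,"y":0,"z":0,"ax":0,"ay":0,"az":0}
    - {"jaw":0,"x":0,"y":0,"z":0,"ax":0,"ay":0,"az":0}

```text
time: 3.15
tool_pos: [0.4684, -0.1761, 0.0865]
ee_rot: [[-0.108, 0.994, 0.001], [0.994, 0.108, -0.002], [-0.002, 0.001, -1.0]]
wrist_force: [-0.6, -0.1, 5.7]
grip_width: 0.0113
grasp_force: 49.1
```

Request:
apply_moves:
  series:
    - {"jaw":0,"x":0,"y":0,"z":1,"ax":0,"ay":0,"az":0}
    - {"jaw":0,"x":0,"y":0,"z":1.5,"ax":0,"ay":0,"az":0}
    - {"jaw":0,"x":0,"y":0,"z":2,"ax":0,"ay":0,"az":0}
    - {"jaw":0,"x":0,"y":0,"z":2.5,"ax":0,"ay":0,"az":0}
    - {"jaw":0,"x":0,"y":0,"z":3,"ax":0,"ay":0,"az":0}

```text
time: 3.65
tool_pos: [0.4673, -0.1752, 0.1869]
ee_rot: [[-0.109, 0.994, -0.001], [0.994, 0.109, 0.0], [0.0, -0.0, -1.0]]
wrist_force: [0.3, -0.6, -1.9]
grip_width: 0.0115
grasp_force: 48.8
```

Request:
apply_moves:
  series:
    - {"jaw":0,"x":0,"y":0,"z":3,"ax":0,"ay":0,"az":0}
    - {"jaw":0,"x":0,"y":0,"z":3,"ax":0,"ay":0,"az":0}
    - {"jaw":0,"x":0,"y":0,"z":3,"ax":0,"ay":0,"az":0}
    - {"jaw":0,"x":0,"y":0,"z":2,"ax":0,"ay":0,"az":0}
    - {"jaw":0,"x":0,"y":0,"z":1,"ax":0,"ay":0,"az":0}

```text
time: 4.15
tool_pos: [0.4687, -0.1753, 0.3083]
ee_rot: [[-0.109, 0.994, 0.003], [0.994, 0.109, -0.002], [-0.003, 0.003, -1.0]]
wrist_force: [0.1, 0.0, -0.9]
grip_width: 0.0112
grasp_force: 48.8
```

Run:
```python
from h import *
s=manip.get_state();im=manip.snapshot("side")
print(s["tool_pos"],np.array(s["ee_rot"]).round(3).tolist(),s["grip_width"],s["grasp_force"],s["wrist_force"])
cv2.imwrite("pics/s1.png",cv2.resize(im[80:280,220:460],None,fx=3,fy=3,interpolation=cv2.INTER_CUBIC))
```

```text
[ 0.46868595 -0.17530872  0.30832341] [[-0.109, 0.994, 0.003], [0.994, 0.109, -0.002], [-0.003, 0.003, -1.0]] 0.0112037718654188 48.76238465309143 [ 0.08060652  0.00318753 -0.92861678]
```

View pics/s1.png

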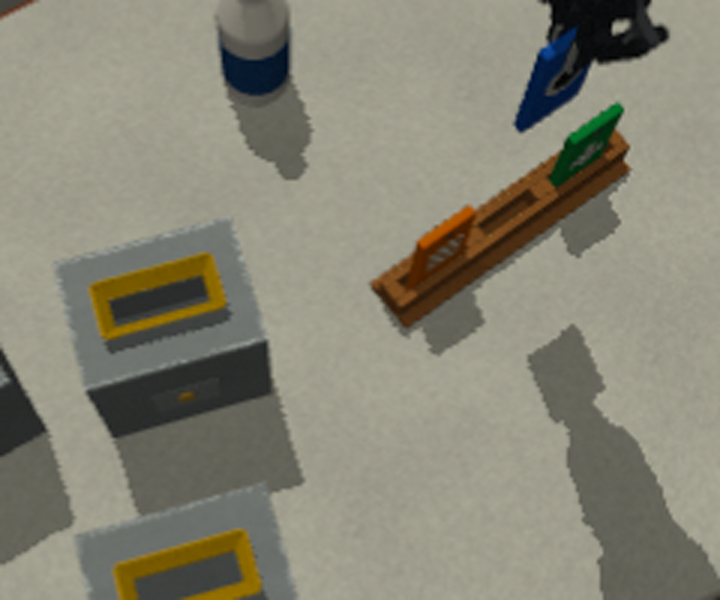

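Blue is held upright at (550,80), and orange and green are still standing. Carrying it over the box.

Request:
apply_moves:
  series:
    - {"jaw":0,"x":0.2,"y":1.5,"z":0,"ax":0,"ay":0,"az":-1}
    - {"jaw":0,"x":0.25,"y":2.5,"z":0,"ax":0,"ay":0,"az":-1.4}
    - {"jaw":0,"x":0.25,"y":2.5,"z":0,"ax":0,"ay":0,"az":-1.4}
    - {"jaw":0,"x":0.25,"y":2.5,"z":0,"ax":0,"ay":0,"az":-1.4}
    - {"jaw":0,"x":0.25,"y":2.5,"z":0,"ax":0,"ay":0,"az":-1.4}

```text
time: 4.7
tool_pos: [0.479, -0.0594, 0.3046]
ee_rot: [[0.008, 1.0, -0.001], [1.0, -0.008, 0.0], [0.0, -0.001, -1.0]]
wrist_force: [0.5, -0.5, -1.4]
grip_width: 0.0114
grasp_force: 48.8
```

Request:
apply_moves:
  series:
    - {"jaw":0,"x":0.25,"y":2.5,"z":0,"ax":0,"ay":0,"az":-1.4}
    - {"jaw":0,"x":0.25,"y":2.5,"z":0,"ax":0,"ay":0,"az":-1.4}
    - {"jaw":0,"x":0.25,"y":2.5,"z":0,"ax":0,"ay":0,"az":-1.4}
    - {"jaw":0,"x":0.25,"y":2.5,"z":0,"ax":0,"ay":0,"az":-1.4}
    - {"jaw":0,"x":0.25,"y":2.5,"z":0,"ax":0,"ay":0,"az":-1.4}

```text
time: 5.2
tool_pos: [0.4915, 0.0654, 0.3045]
ee_rot: [[0.129, 0.992, -0.001], [0.992, -0.129, -0.0], [-0.0, -0.001, -1.0]]
wrist_force: [-0.3, -0.1, -0.5]
grip_width: 0.0113
grasp_force: 48.8
```

Request:
apply_moves:
  series:
    - {"jaw":0,"x":0.25,"y":2.5,"z":0,"ax":0,"ay":0,"az":-1.4}
    - {"jaw":0,"x":0.25,"y":2.5,"z":0,"ax":0,"ay":0,"az":-1.4}
    - {"jaw":0,"x":0.25,"y":2.5,"z":0,"ax":0,"ay":0,"az":-1.4}
    - {"jaw":0,"x":0.2,"y":1.5,"z":0,"ax":0,"ay":0,"az":-1.0}
    - {"jaw":0,"x":0.2,"y":1,"z":0,"ax":0,"ay":0,"az":-0.9}

```text
time: 5.7
tool_pos: [0.5027, 0.1662, 0.3045]
ee_rot: [[0.231, 0.973, -0.002], [0.973, -0.231, 0.0], [0.0, -0.002, -1.0]]
wrist_force: [0.2, -0.6, -0.9]
grip_width: 0.0112
grasp_force: 48.8
```

Request:
apply_moves:
  series:
    - {"jaw":0,"x":0,"y":0.9,"z":0,"ax":0,"ay":0,"az":0}
    - {"jaw":0,"x":0,"y":0.6,"z":0,"ax":0,"ay":0,"az":0}
    - {"jaw":0,"x":0,"y":0,"z":0,"ax":0,"ay":0,"az":0}
    - {"jaw":0,"x":0,"y":0,"z":0,"ax":0,"ay":0,"az":0}
    - {"jaw":0,"x":0,"y":0,"z":0,"ax":0,"ay":0,"az":0}

```text
time: 6.2
tool_pos: [0.5039, 0.1786, 0.3052]
ee_rot: [[0.234, 0.972, -0.0], [0.972, -0.234, -0.001], [-0.001, -0.0, -1.0]]
wrist_force: [-0.2, 0.2, -0.5]
grip_width: 0.0111
grasp_force: 48.8
```

Run:
```python
from h import *
s=manip.get_state();c=manip.get_calibration("wrist");im=manip.snapshot("wrist")
print(s["tool_pos"],np.array(s["ee_rot"]).round(3).tolist(),s["grasp_force"])
np.save("w2.npy",c,allow_pickle=True)
cv2.imwrite("pics/w2.png",im)
```

```text
[0.50385793 0.17859704 0.30518813] [[0.234, 0.972, -0.0], [0.972, -0.234, -0.001], [-0.001, -0.0, -1.0]] 48.77230525016785
```

View pics/w2.png

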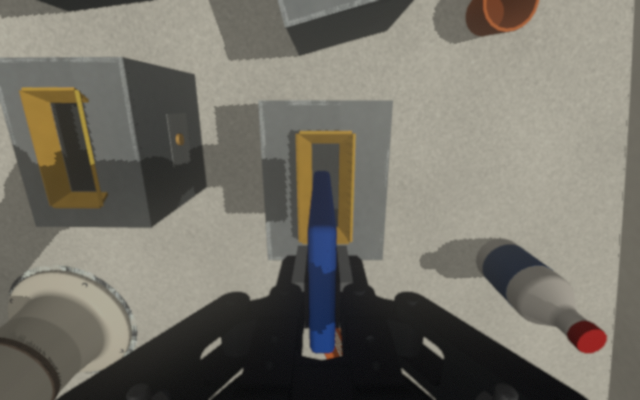

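The wrist view shows the box top corners at (262,101), (392,101), (384,260) and (268,260), and the rim from (297,132) to (355,132). The tag's lower far edge is at about (322,173).

Run:
```python
from h import *
c=np.load("w2.npy",allow_pickle=True).item()
P=np.array([atz(c,p,.16)[:2] for p in [(262,101),(392,101),(384,260),(268,260)]]);print(P.round(4).tolist(),P.mean(0))
d=(P[0]+P[1]-P[2]-P[3]);print(np.degrees(np.arctan2(d[1],d[0])))
Q=np.array([atz(c,p,.177)[:2] for p in [(297,132),(355,132),(353,245)]]);print(Q.round(4).tolist(),(Q[0]+Q[2])/2)
R=np.array([[.234,.972,0],[.972,-.234,0],[0,0,-1]]);t=np.array([.5039,.1786,.3052])
for z in(.0785,):print("tag bottom far corners expected",proj(c,[t+R@[.032,s,z] for s in(-.006,.006)]).round(0), "near/top",proj(c,[t+R@[-.032,s,-.0315] for s in(-.006,.006)]).round(0))
print(atz(c,(315,173),.3052-.0785),atz(c,(329,173),.3052-.0785))
```

```text
[[0.4706, 0.27], [0.5839, 0.2427], [0.5491, 0.0873], [0.4303, 0.1159]] [0.50847157 0.17897437]
76.3648028127129
[[0.4958, 0.2373], [0.5447, 0.2256], [0.521, 0.1205]] [0.5083678  0.17889952]
tag bottom far corners expected [[314. 170.]
 [330. 170.]] near/top [[309. 357.]
 [335. 357.]]
[0.50587566 0.20879499 0.2267    ] [0.51590495 0.20637905 0.2267    ]
```

Request:
apply_moves:
  series:
    - {"jaw":0,"x":0.4,"y":0.2,"z":0,"ax":0,"ay":0,"az":0}
    - {"jaw":0,"x":0,"y":0,"z":-1.5,"ax":0,"ay":0,"az":0}
    - {"jaw":0,"x":0,"y":0,"z":-1.5,"ax":0,"ay":0,"az":0}
    - {"jaw":0,"x":0,"y":0,"z":-1.5,"ax":0,"ay":0,"az":0}
    - {"jaw":0,"x":0,"y":0,"z":-1.2,"ax":0,"ay":0,"az":0}

```text
time: 6.75
tool_pos: [0.5069, 0.181, 0.246]
ee_rot: [[0.233, 0.972, -0.002], [0.972, -0.233, -0.001], [-0.001, -0.002, -1.0]]
wrist_force: [0.3, 0.2, -2.2]
grip_width: 0.0112
grasp_force: 48.9
```

Request:
apply_moves:
  series:
    - {"jaw":0,"x":0,"y":0,"z":-0.8,"ax":0,"ay":0,"az":0}
    - {"jaw":0,"x":0,"y":0,"z":-0.8,"ax":0,"ay":0,"az":0}
    - {"jaw":0,"x":0,"y":0,"z":-0.8,"ax":0,"ay":0,"az":0}
    - {"jaw":0,"x":0,"y":0,"z":0,"ax":0,"ay":0,"az":0}
    - {"jaw":0,"x":0,"y":0,"z":0,"ax":0,"ay":0,"az":0}

```text
time: 7.25
tool_pos: [0.5079, 0.1816, 0.2244]
ee_rot: [[0.233, 0.972, 0.0], [0.972, -0.233, 0.0], [0.0, 0.0, -1.0]]
wrist_force: [0.3, -0.1, -0.7]
grip_width: 0.0112
grasp_force: 48.8
```

The tag is in the throat with no contact force. Lowering further.

Request:
apply_moves:
  series:
    - {"jaw":0,"x":0,"y":0,"z":-0.7,"ax":0,"ay":0,"az":0}
    - {"jaw":0,"x":0,"y":0,"z":-0.7,"ax":0,"ay":0,"az":0}
    - {"jaw":0,"x":0,"y":0,"z":-0.7,"ax":0,"ay":0,"az":0}
    - {"jaw":0,"x":0,"y":0,"z":0,"ax":0,"ay":0,"az":0}
    - {"jaw":0,"x":0,"y":0,"z":0,"ax":0,"ay":0,"az":0}

```text
time: 7.75
tool_pos: [0.5076, 0.1815, 0.203]
ee_rot: [[0.233, 0.972, -0.001], [0.972, -0.233, 0.0], [-0.0, -0.001, -1.0]]
wrist_force: [0.2, -0.0, -0.9]
grip_width: 0.0116
grasp_force: 48.8
```

Request:
apply_moves:
  series:
    - {"jaw":0.5,"x":0,"y":0,"z":0,"ax":0,"ay":0,"az":0}
    - {"jaw":0.5,"x":0,"y":0,"z":0,"ax":0,"ay":0,"az":0}
    - {"jaw":0.5,"x":0,"y":0,"z":0,"ax":0,"ay":0,"az":0}
    - {"jaw":0.5,"x":0,"y":0,"z":0,"ax":0,"ay":0,"az":0}
    - {"jaw":0.5,"x":0,"y":0,"z":0,"ax":0,"ay":0,"az":0}

```text
time: 8.25
tool_pos: [0.5079, 0.1815, 0.2035]
ee_rot: [[0.233, 0.972, 0.0], [0.972, -0.233, 0.0], [0.0, 0.0, -1.0]]
wrist_force: [-0.2, -0.1, 0.5]
grip_width: 0.0428
grasp_force: 0.0
```

Request:
apply_moves:
  series:
    - {"jaw":0.5,"x":0,"y":0,"z":1,"ax":0,"ay":0,"az":0}
    - {"jaw":0.5,"x":0,"y":0,"z":3,"ax":0,"ay":0,"az":0}
    - {"jaw":0.5,"x":0,"y":0,"z":4,"ax":0,"ay":0,"az":0}
    - {"jaw":0.5,"x":0,"y":0,"z":3,"ax":0,"ay":0,"az":0}
    - {"jaw":0.5,"x":0,"y":0,"z":1,"ax":0,"ay":0,"az":0}

```text
time: 8.75
tool_pos: [0.5091, 0.1828, 0.3275]
ee_rot: [[0.233, 0.972, 0.006], [0.973, -0.233, 0.002], [0.003, 0.005, -1.0]]
wrist_force: [-0.0, -0.0, -0.5]
grip_width: 0.0427
grasp_force: 0.0
```

Run:
```python
from h import *
w=manip.snapshot("wrist");s=manip.snapshot("side")
cv2.imwrite("pics/f.png",np.hstack([w[60:300,200:440],s[80:320,220:460]]).repeat(1,0))
print(manip.get_state()["tool_pos"])
```

```text
[0.50859621 0.18198057 0.3252384 ]
```

View pics/f.png

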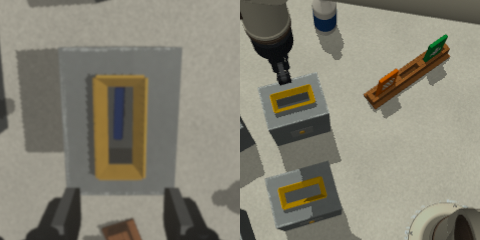

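The tag is down inside the box, showing blue through the slot at (120,115), and orange and green still stand in the rack. Handing in.

```bash
python3 -c "
from station import manip
print(manip.job_done())"
```

```text
the job is handed in; nothing more can be done
None
```

The blue tag was lowered into the slot of the rightmost grey box and let go, and it can be seen inside; orange and green still stand in the rack, and the job is handed in (it returned no verdict).

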